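# Close up the refilled walnut bin and set its month drum

## Robot

A 6-joint arm with a two-finger parallel gripper is mounted at the origin on the work surface. World frame = base frame: x ahead of the robot, y to its left, z up, the work surface at z = 0. Lengths are in m, angles in rad, forces in N, time in s.
With the tool pointing down it reaches from about 0.4 to 0.925 m from the base axis. Payload 3.4 kg.
Tool frame: the origin (TCP) lies midway between the tips of the shut fingers; the grasp point (between the pads) lies 19 mm behind it; z points along the fingers, x is the direction in which the jaws open and shut, and the axes are right-handed (so a half turn about z gives the same grasp; the last joint's range is limited). The gripper opens to 85 mm and grips with 20 to 120 N. Pads are 22 mm wide; open, the fingers measure 114 mm over their backs; the gripper's body (76 mm by 85 mm) begins 54 mm behind the grasp point. The pads swing forward as they close: fully open they stand 13 mm farther back than shut.
Start: joints at [-1.246, 0.307, 1.506, -0, 1.328, -0.073], TCP at [0.223, -0.53, 0.231] pointing down, gripper open.
Joint ranges: [-3.12, 3.12], [-1.05, 2.28], [0.14, 2.33], [-1.42, 4.57], [0.1, 2.73], [-2.68, 2.68]. Speed limits (rad/s): [2.57, 2.57, 3.14, 3.14, 3.14, 3.14].

## Interface

Orientations are given as a 3x3 rotation matrix whose columns are the frame's x, y, z axes.
In Python, from workcell import bot gives the robot as it stands.
- The arm moves only by the tool drive_tool, never from a script. Its argument "deltas" is text: rows parted by semicolons, each of 4 numbers parted by spaces: the shift along the tool's x, y, z in mm, then the turn about the tool's z in degrees. A call has exactly 10 rows; each row shifts and turns the pose as measured when the row begins, along the tool's axes as they then stand; what a row does not reach is not made up. A row lasts 1/12 s, in which the tool goes at most 41.7 mm and 7.16 degrees, less where a joint would pass 70% of its speed; a pose out of reach is approached as far as the arm can. A call with a gripper value outside its range is refused whole. "fingers" is the closure, from 0 (fully open) to 1 (shut), set as the call begins (left out, the last holds). The fingers move at their own pace and stop on an object; the grip force is fixed at half the most. Time passes only in rows, so rows that do not move let the fingers close, or fill a call up. It gives the time, the measured TCP pose, the force and the opening at its end, in the units of the state.
- bot.get_obs(): the state, without advancing time (a new reading comes with each control period).
- bot.grab_frame(name): name is "scene" or "top"; returns a dict with "color" (420x560x3 uint8, red, green, blue), "range_z" (420x560 float32, m along the optical axis (not along the pixel's ray), 0 where there is no reading), "vertical_fov" (degrees; the focal length in pixels is half the picture's height over the tangent of half this angle, whatever the lens; pixels are square), "cx", "cy" (the principal point, pixels), "R" (3x3) and "t" (3): a world point X has camera coordinates R X + t. Camera axes: x right, y down, z forward; pixel columns grow to the right and rows downward; lengths in m; the calibration is good to about 2 mm. A picture is of the moment at which its call begins.
- bot.close_job(): hands the job in, once; it reports no verdict.
The state is a dict: "t": time; "joints": joint angles; "qvel": joint speeds; "tau": joint torques, N m; "tool_pos": TCP position; "eef_rot": TCP orientation; "wrist_force": force on the tool from outside, world axes, zero at the start; "moment": the same for the moment, N m; "gripper_width": finger opening in m.
Only numpy, scipy, OpenCV 4.12 (cv2) and the standard library are available. Lean on these libraries where they do the work, as an engineer would, in place of code of your own. Each camera call takes 0.05 s, during which the arm holds its last target.

## Task

The walnut bin has just been refilled. Slide the door on its sloping front fully shut, and press the step button beside the number window until the month drum shows 7 squarely at the mark; leave the button sprung fully out, and do not disturb the bowls, the pot, the cup or the whisk.

Things in the scene. Friction and masses are not known exactly. Their poses are not given: they have to be found in the camera images.
- bin: White plastic bin, fixed, 300 x 300 x 300 mm. Origin: on the counter, mid-width, 160 mm behind its front edge; x from front (robot side) to back, z up. From the front edge, 75 mm high, a face slopes up at 35 degrees for 183 mm to the upright hopper wall. Right half (-y): the sliding door; left: number window and step button. A grey lid, 285 to 297 mm high, juts 29 mm forward of the wall.
- month_drum (a joint): Turn of the number drum (rad), level axis across the bin; only the button turns it, one way, endlessly (12 is followed by 1; the value runs on past 6.283). White, 70 mm across, black numbers 1 to 12, 12 mm tall, 18 mm apart, upright seen from the robot. Number at the mark = value / 0.5236, modulo 12 (12 at 0, 7 at 3.665). A sprung roller clicks it square at each number.
- mark (a point): The middle of the number window (28 x 24 mm, clear cover), on the drum's surface at the line of the two dark pointers at the window's sides: the place where the number is read.
- seven (a point): The middle of the number 7 on the drum's surface; it coincides with mark when the drum shows 7. Numbers move up the slope past the mark.
- step_button (a joint): Travel of the button into the slope (m): 0 sprung out, 0.0135 at its stop. Each press past about 0.009 turns the drum one number, never more; the button must then come out again to less than 0.001 before the next press counts. It takes 2 N to start and 5 to 7 N on the way and at the stop; press at up to 0.1 m/s.
- button_top (a point): Centre of the top of the step button, moving with it: flat round grey cap 28 mm across, 19 mm out of the slope, in a collar 41 mm across, 3.5 mm high; 31 mm up the slope and 48 mm right of the window's middle. x up the slope, y to the bin's left, z out of the slope, 35 degrees from upright: press along -z. Lid and hopper wall (32 mm up the slope) keep out a tool pointing straight down.
- door (a joint): How far the door stands open (m): 0 fully shut, 0.09 fully open; it slides up the slope (into the hopper) to open and down the slope to shut. It stays where it is left; about 2 N pushes it shut, about 4 N open.
- door_bar (a point): Middle of the top of the door's pull bar, moving with the door: a grey bar 80 mm long across the bin, 12 mm thick (along the slope), standing 22 mm out of the slope, with clear slope above and below it. Its middle is 65 mm right of the bin's middle, 35 mm up the slope from the front edge when shut. Axes as button_top: x up the slope, z out of the slope.
- bowl_big: Bystander: the lowest of three nested steel bowls, 200 mm across, 80 mm high, left of the bin. Origin: centre of its underside.
- bowl_mid: Bystander: the middle nested steel bowl, 176 mm across, 78 mm high, standing in the big one. Origin: centre of its underside.
- pot: Bystander: aluminium rice pot, 210 mm across, 130 mm high, right of the bin. Origin: centre of its underside.
- cup: Bystander: white ceramic cup, 72 mm across, 65 mm high, on the counter at the front left of the bin. Origin: centre of its underside.
- whisk: Bystander: flat silicone whisk lying across the counter before the bin, 285 mm long, 78 mm wide, up to 18 mm high. Origin: under its middle; x towards the head.
- bowl_small: Bystander: the smallest nested steel bowl, 152 mm across, 76 mm high, standing in the middle one. Origin: centre of its underside.

How it is judged:
At the end, for the whole second after the job is handed in: The 7 stands at the mark (within 4 mm, drum at rest), the door is shut to within 3 mm, the button is out to within 2 mm, and the bowls, pot, cup and whisk are within 20 mm of where they began, the cup upright (distance between seven and mark below 0.004 m and value of joint door below 0.003 m and value of joint step_button below 0.002 m and velocity of joint month_drum between -0.1 and 0.1 rad/s and distance of each of cup, whisk, pot, bowl_big, bowl_mid, bowl_small from where it was at the start of the episode below 0.02 m and angle between cup's own z axis and vertical below 0.2 rad); the robot touches nothing.
It fails at once if a bystander is knocked over or pushed away (distance of any of cup, pot, bowl_big, bowl_mid, whisk, bowl_small from where it was at the start of the episode above 0.03 m or angle between cup's own z axis and vertical above 0.5 rad).
It also fails if it takes over 54 s, if anything falls off the work surface, if the arm or the gripper's body presses on something with over 40 N, if the wrist force passes 120 N, or if a joint passes its speed limit or range.

## Working session

There is one attempt and no reset: what is moved stays moved. The work goes in short steps, Python scripts to look and compute and a tool call to move; the robot and the scene stay as the last step left them, time stands still between calls to the robot, and variables do not carry over. Pictures are saved under pics/ and viewed, and the job is handed in when it is done.

Besides the shell and the picture viewer there is one more tool, called as name(argument=value, ...) on one line, values as JSON. drive_tool: Moves the arm, as the interface text tells. Its arguments: {"type":"object","properties":{"deltas":{"type":"string"},"fingers":{"type":"number"}},"required":["deltas"]}

```bash
ls; mkdir -p pics; python3 - <<'E'
from workcell import bot
import cv2,numpy as np
o=bot.get_obs(); print(o)
for n in("scene","top"):
    f=bot.grab_frame(n); cv2.imwrite(f"pics/{n}0.png",f["color"][:,:,::-1]); np.savez(f"{n}0.npz",**f)
    print(n,f["vertical_fov"],f["cx"],f["cy"],f["R"],f["t"])
E
```

```text
pics
{'t': 0.0, 'joints': array([-1.24551861e+00,  3.07558438e-01,  1.50767609e+00, -3.92617714e-05,
        1.32836014e+00, -7.35152957e-02]), 'qvel': array([-0.0003623 ,  0.00118877,  0.00101064,  0.00033116, -0.0044577 ,
        0.00103793]), 'tau': array([-4.18911286e-04, -4.57544017e+01, -2.51912338e+01, -1.46031498e-04,
        1.32899135e-02, -1.65803380e-05]), 'tool_pos': array([ 0.22301229, -0.52924584,  0.23038833]), 'eef_rot': array([[ 3.88314394e-01, -9.21526708e-01, -6.75901312e-04],
       [-9.21524787e-01, -3.88314967e-01,  1.88484880e-03],
       [-1.99940110e-03, -1.09054106e-04, -9.99997995e-01]]), 'wrist_force': array([-0.2594421 , -0.61282347,  0.59754271]), 'moment': array([ 0.03073553,  0.01873428, -0.00518564]), 'gripper_width': 0.08546321194212839}
scene 56.64327440534724 287.74420175622004 207.41549235483023 [[-0.65816691 -0.75286411 -0.00345568]
 [-0.71415858  0.62576963 -0.31367162]
 [ 0.23831457 -0.20398038 -0.94952523]] [0.36059247 0.41911321 0.94550454]
top 48.422059892807845 281.6955719361751 205.97283039758486 [[ 0.02681332 -0.99963123 -0.00429418]
 [-0.98339481 -0.02560602 -0.17966354]
 [ 0.17948733  0.00904025 -0.98371875]] [-0.00413121  0.57390527  1.27179782]
```

View pics/scene0.png

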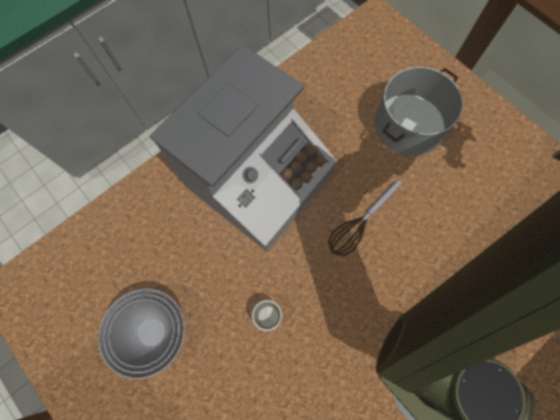

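View pics/top0.png

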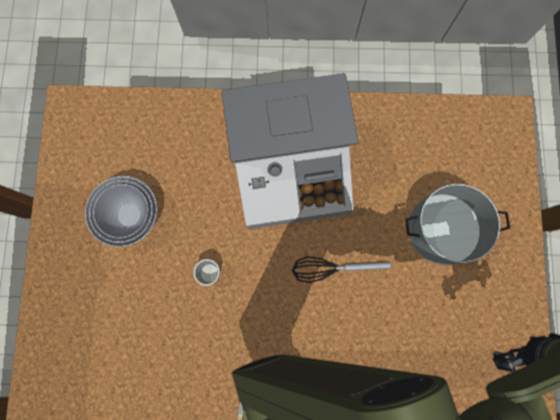

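```bash
cat > h.py <<'E'
import numpy as np,cv2
def load(n): 
    f=dict(np.load(n)); f['f']=f['color'].shape[0]/2/np.tan(np.radians(float(f['vertical_fov']))/2); return f
def cloud(f):
    h,w=f['range_z'].shape; u,v=np.meshgrid(np.arange(w),np.arange(h)); z=f['range_z']
    P=np.stack([(u-f['cx'])/f['f']*z,(v-f['cy'])/f['f']*z,z],-1)
    return (P-f['t'])@f['R']
def proj(f,X):
    c=np.atleast_2d(X)@f['R'].T+f['t']; return np.c_[c[:,0]/c[:,2]*f['f']+f['cx'],c[:,1]/c[:,2]*f['f']+f['cy']]
E
python3 - <<'E'
from h import *
for n,(u,v,w,h) in dict(scene=(190,100,150,150),top=(215,135,150,100)).items():
    f=load(n+"0.npz"); c=f['color'][v:v+h,u:u+w,::-1]
    s=min(800//w,600//h); cv2.imwrite(f"pics/z{n}0.png",cv2.resize(c,None,fx=s,fy=s,interpolation=cv2.INTER_CUBIC))
    P=cloud(f)
    for q in ([(255,245),(270,205),(250,175),(245,197),(292,150),(250,100)] if n=='scene' else [(260,210),(270,190),(274,168),(320,174),(290,115),(340,211)]): print(n,q,P[q[1],q[0]].round(4))
E
```

```text
scene (255, 245) [0.5471 0.1178 0.0028]
scene (270, 205) [0.5758 0.0337 0.1115]
scene (250, 175) [0.6445 0.0333 0.1797]
scene (245, 197) [0.6211 0.0722 0.1462]
scene (292, 150) [ 0.6354 -0.0912  0.1601]
scene (250, 100) [ 0.7322 -0.054   0.3027]
top (260, 210) [0.5523 0.0694 0.1002]
top (270, 190) [0.6017 0.0427 0.1327]
top (274, 168) [0.6499 0.0325 0.1806]
top (320, 174) [ 0.6421 -0.0884  0.1605]
top (290, 115) [ 0.7478 -0.0051  0.3032]
top (340, 211) [ 0.5609 -0.1523  0.0678]
```

```bash
python3 - <<'E'
from h import *
for n in("scene","top"):
    f=load(n+"0.npz");P=cloud(f);g=f['color'].astype(int)
    # normals-based slope points
    dx=np.gradient(P,axis=1);dy=np.gradient(P,axis=0);N=np.cross(dx,dy);N/=np.linalg.norm(N,axis=-1,keepdims=True)+1e-12
    N*=np.sign(N[...,2:3])
    h,w=N.shape[:2]
    m=(abs(N[...,2]-np.cos(np.radians(35)))<.06)&(P[...,2]>.07)&(P[...,2]<.2)&(N[...,0]<-.4)&(g.min(-1)>150)
    k,l,st,_=cv2.connectedComponentsWithStats(m.astype(np.uint8)); i=1+st[1:,4].argmax(); m=l==i
    p=P[m]; c=p.mean(0); nn=np.linalg.svd(p-c,full_matrices=False)[2][2]; nn*=np.sign(nn[2])
    r=(p-c)@nn
    print(n,m.sum(),c,nn,"tilt",np.degrees(np.arccos(nn[2])),"yaw",np.degrees(np.arctan2(-nn[1],-nn[0])),"rms",r.std())
    L=(abs(P[...,2]-.297)<.006)&(N[...,2]>.98); q=P[L]; print("lid",L.sum(),q[:,2].mean(),cv2.minAreaRect((q[:,:2]*1000).astype(np.float32)))
E
```

```text
scene 9 [0.53807482 0.07091226 0.08723665] [ 0.28065357 -0.1380498   0.94982937] tilt 18.226156644034646 yaw 153.8080335200961 rms 0.0009773930228181823
lid 1176 0.29829966070262065 ((747.2306518554688, -3.906097412109375), (177.5000762939453, 300.91729736328125), 10.169285774230957)
top 11 [0.56684679 0.08327391 0.10954827] [-0.76177223 -0.23212964  0.60482964] tilt 52.78341616864261 yaw 16.947192808901676 rms 0.001917783771749363
lid 464 0.29816461990138615 ((747.3593139648438, -1.780609130859375), (178.0075225830078, 299.4163513183594), 9.90975570678711)
```

View pics/zscene0.png

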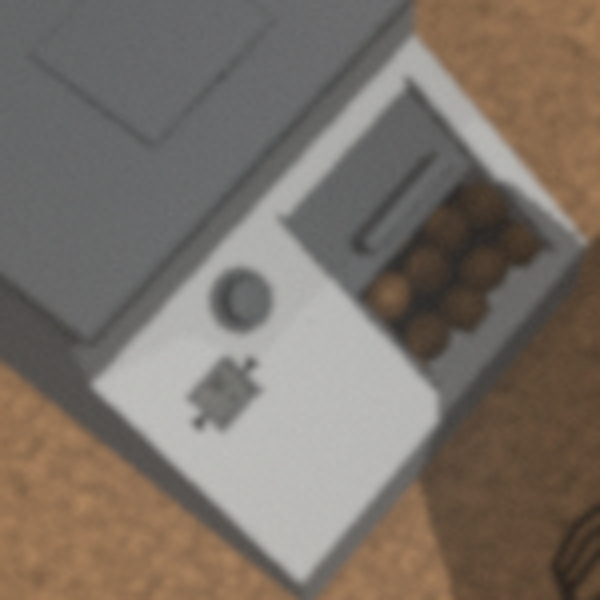

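View pics/ztop0.png

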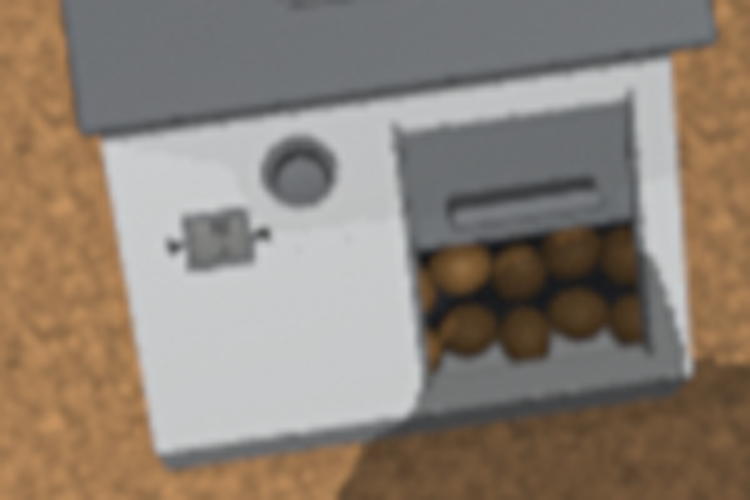

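```bash
python3 - <<'E'
from h import *
polys=dict(scene=[(217,195),(252,167+8),(265,180),(297,205),(266,240)],top=[(238,165),(262,180),(268,172),(296,178),(298,212),(248,224)])
for n in polys:
    f=load(n+"0.npz");P=cloud(f)
    m=np.zeros(P.shape[:2],np.uint8);cv2.fillPoly(m,[np.array(polys[n])],1); m=cv2.erode(m,np.ones((3,3)))
    p=P[m>0];
    for _ in range(6):
        c=p.mean(0); nn=np.linalg.svd(p-c,full_matrices=False)[2][2]; nn*=np.sign(nn[2]); r=abs((p-c)@nn); p=p[r<2.2*r.std()+1e-4]
    print(n,len(p),c,nn,np.degrees(np.arccos(nn[2])),"yaw",np.degrees(np.arctan2(-nn[1],-nn[0])),r.std())
    L=(abs(P[...,2]-.3)<.012); L[:,:]&=True
    q=P[L]; q=q[(q[:,0]>.6)&(q[:,0]<.9)&(abs(q[:,1])<.25)]
    r=cv2.minAreaRect((q[:,:2]*1000).astype(np.float32)); print(q[:,2].mean(),r,cv2.boxPoints(r))
E
python3 - <<'E'
from h import *
for n,(u,v,w,h) in dict(scene=(232,180,32,34),top=(243,168,34,28)).items():
    f=load("%s0.npz"%n); c=f['color'][v:v+h,u:u+w,::-1]
    c=cv2.normalize(c,None,0,255,cv2.NORM_MINMAX)
    cv2.imwrite(f"pics/w{n}0.png",cv2.resize(c,None,fx=16,fy=16,interpolation=cv2.INTER_CUBIC))
E
```

```text
scene 231 [0.58514423 0.06615267 0.1654777 ] [ 0.445563   -0.85198666  0.27494064] 74.04152354918959 yaw 117.6081929157891 0.0017941618494993958
0.298558503979357 ((747.76220703125, -3.6673583984375), (184.00120544433594, 306.1456298828125), 10.010693550109863) [[ 630.55334  131.08232]
 [ 683.77124 -170.40233]
 [ 864.97107 -138.41704]
 [ 811.7532   163.06761]]
top 408 [0.58843582 0.03960761 0.1187484 ] [-0.56925515 -0.09957623  0.81610854] 35.30288020942768 yaw 9.92200506596384 0.00029267321760464103
0.2984059461597813 ((748.9100952148438, -1.989959716796875), (183.80140686035156, 306.58050537109375), 10.090975761413574) [[ 631.5728   132.82693]
 [ 685.28925 -169.01102]
 [ 866.2474  -136.80685]
 [ 812.53094  165.0311 ]]
```

```bash
cat >> h.py <<'E'
yaw=np.radians(10.0); O=np.array([.6986,-.0116,0])
X=np.array([np.cos(yaw),np.sin(yaw),0]);Y=np.array([-np.sin(yaw),np.cos(yaw),0]);Z=np.array([0,0,1.])
a=np.radians(35)
def B(x,y,z): return O+x*X+y*Y+z*Z
def S(s,y,o=0): # slope coords: s up slope from front edge, o out
    return B(-.160+s*np.cos(a)-o*np.sin(a),y,.075+s*np.sin(a)+o*np.cos(a))
E
cat > ov.py <<'E'
from h import *
import sys
tag=sys.argv[1]; d=float(sys.argv[2])
for n,(u,v,w,h) in dict(scene=(190,100,150,150),top=(215,135,150,100)).items():
    f=load(f"{n}{tag}.npz"); c=f['color'][v:v+h,u:u+w,::-1]
    s=min(800//w,600//h); im=cv2.resize(c,None,fx=s,fy=s,interpolation=cv2.INTER_CUBIC)
    def dr(pts,col,cl=True):
        q=((proj(f,np.array(pts))-[u,v]+.5)*s).astype(np.int32); cv2.polylines(im,[q],cl,col,1)
    dr([S(0,.15),S(0,-.15),S(.183,-.15),S(.183,.15)],(0,0,255))
    dr([B(-.039,.15,.297),B(-.039,-.15,.297)],(255,0,0),False)
    yb=.052
    t=np.linspace(0,6.28,30)
    dr([S(.151+.014*np.cos(k),yb+.014*np.sin(k),.019) for k in t],(0,255,0))
    dr([S(.12+i,yb+.048+j) for i,j in((-.012,-.014),(.012,-.014),(.012,.014),(-.012,.014))],(0,255,0))
    dr([S(.035+d+i,-.065+j,.022) for i,j in((-.006,-.04),(.006,-.04),(.006,.04),(-.006,.04))],(255,0,255))
    cv2.imwrite(f"pics/o{n}{tag}.png",im)
E
python3 ov.py 0 .08
```

```text
(no output)
```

View pics/oscene0.png

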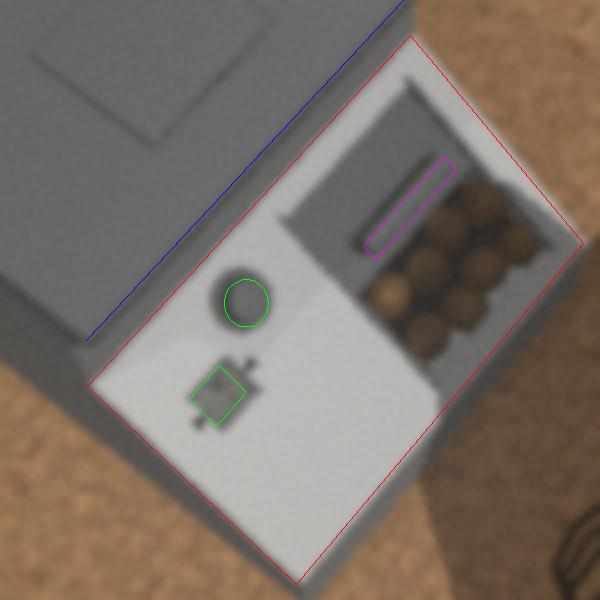

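View pics/otop0.png

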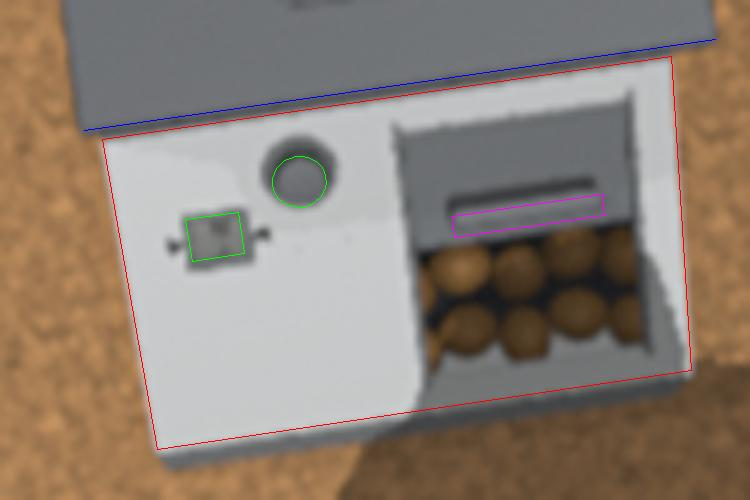

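View pics/wscene0.png

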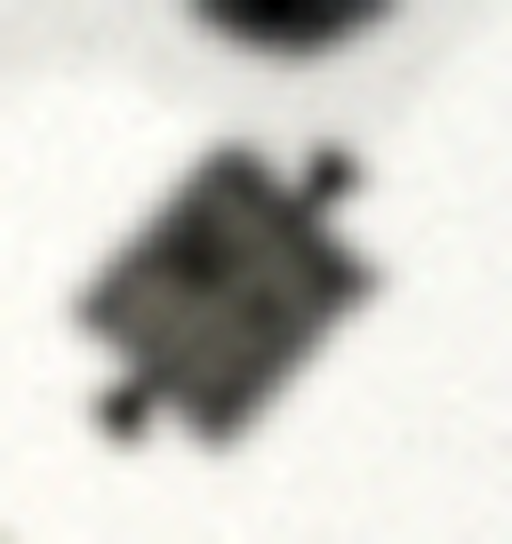

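View pics/wtop0.png

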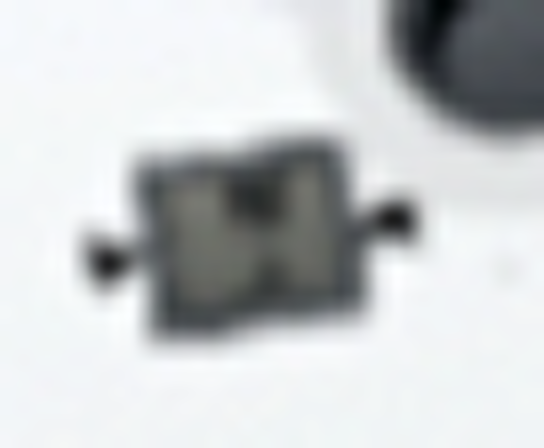

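```bash
cat > look.py <<'E'
from workcell import bot
from h import *
import sys
tag=sys.argv[1]; k=int(sys.argv[2]); rows=[]
for n in("scene","top"):
    F=[bot.grab_frame(n) for _ in range(k)]
    f=dict(F[-1]); f['color']=np.mean([x['color'] for x in F],0).astype(np.float32); np.savez(f"{n}{tag}.npz",**f)
    f=load(f"{n}{tag}.npz")
    # rectify window: 40 wide x 40 mm, 10px/mm
    c=[S(.117+i,.099+j,0) for i,j in((.018,.02),(.018,-.02),(-.018,-.02),(-.018,.02))]
    q=proj(f,np.array(c)).astype(np.float32)
    H=cv2.getPerspectiveTransform(q,np.float32([[0,0],[400,0],[400,360],[0,360]]))
    r=cv2.warpPerspective(f['color'],H,(400,360),flags=cv2.INTER_CUBIC).mean(-1)
    rows.append(cv2.normalize(np.clip(r,20,170),None,0,255,cv2.NORM_MINMAX))
cv2.imwrite(f"pics/num{tag}.png",np.hstack(rows))
print(bot.get_obs()['t'])
E
python3 look.py 1 8
```

```text
0.9[ WARN:0@20.918] global loadsave.cpp:1063 imwrite_ Unsupported depth image for selected encoder is fallbacked to CV_8U.
```

View pics/num1.png

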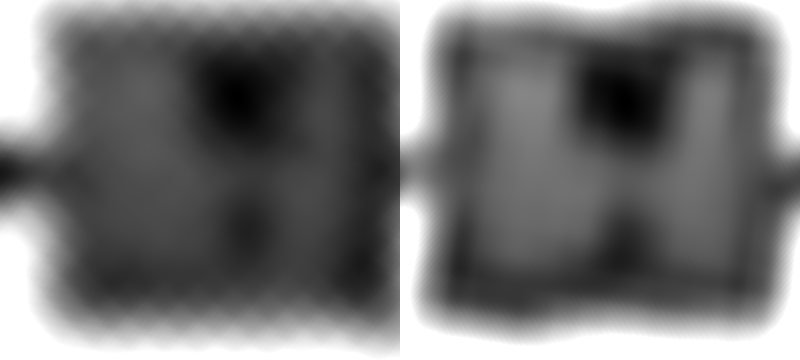

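```bash
cat > plan.py <<'E'
from workcell import bot
from h import *
def st():
    o=bot.get_obs(); R=o['eef_rot']; p=o['tool_pos']; r=p-O
    print("t %.2f bin xyz %s yaw-10=%.2f tilt %.2f F %s w %.4f j %s"%(o['t'],(np.array([r@X,r@Y,r[2]])*1000).round(1),np.degrees(np.arctan2(R[1,0],R[0,0]))-10,np.degrees(np.arccos(-R[2,2])),o['wrist_force'].round(1),o['gripper_width'],o['joints'].round(2)))
    return o
def rows(target,n,turn=0.):
    o=bot.get_obs(); R=o['eef_rot'].copy(); d=(target-o['tool_pos'])/n
    out=[]
    for i in range(n):
        v=R.T@d*1000; out.append("%.0f %.0f %.0f %.1f"%(*v,turn/n))
        th=np.radians(turn/n); R=R@np.array([[np.cos(th),-np.sin(th),0],[np.sin(th),np.cos(th),0],[0,0,1]])
    print("; ".join(out))
E
python3 - <<'E'
from plan import *
st()
T=B(-.0985,-.065,.300); print(T)
o=bot.get_obs(); rows(o['tool_pos']+(T-o['tool_pos'])*.5,10,-70)
f=load('top1.npz');P=cloud(f);print(P[185,455],P[215,492],P[178:186,255:262,2].round(3))
E
```

```text
t 0.90 bin xyz [-558.1 -427.9  231.4] yaw-10=-77.15 tilt 0.00 F [ 0.1 -0.9  0. ] w 0.0851 j [-1.25  0.31  1.51  0.    1.33 -0.07]
[ 0.61288357 -0.09271685  0.3       ]
-13 -26 -3 -7.0; -9 -28 -3 -7.0; -6 -29 -3 -7.0; -2 -29 -3 -7.0; 1 -29 -3 -7.0; 5 -29 -3 -7.0; 8 -28 -3 -7.0; 12 -27 -3 -7.0; 15 -25 -3 -7.0; 18 -23 -3 -7.0
[ 0.63172029 -0.45728667  0.11795326] [ 0.55423049 -0.55886615  0.1044554 ] [[0.154 0.154 0.151 0.148 0.148 0.149 0.147]
 [0.15  0.151 0.152 0.145 0.156 0.153 0.145]
 [0.148 0.147 0.15  0.149 0.149 0.147 0.147]
 [0.149 0.141 0.143 0.146 0.143 0.146 0.146]
 [0.141 0.142 0.144 0.142 0.143 0.137 0.142]
 [0.141 0.147 0.143 0.144 0.139 0.143 0.141]
 [0.146 0.142 0.14  0.141 0.14  0.136 0.139]
 [0.14  0.141 0.145 0.137 1.354 0.138 0.138]]
```

drive_tool(deltas="-13 -26 -8 -7; -9 -28 -8 -7; -6 -29 -8 -7; -2 -29 -8 -7; 1 -29 -8 -7; 5 -29 -7 -7; 8 -28 -7 -7; 12 -27 -7 -7; 15 -25 -7 -7; 18 -23 -7 -7", fingers=0)

```text
t: 1.73
tool_pos: [0.418, -0.3044, 0.3071]
eef_rot: [[0.997, 0.076, -0.002], [0.076, -0.997, -0.001], [-0.002, 0.0, -1.0]]
wrist_force: [0.0, 0.3, 0.4]
gripper_width: 0.0856
```

```bash
python3 - <<'E'
from plan import *
o=st()
rows(B(-.0985,-.065,.300),10,-np.degrees(np.radians(10)-np.arctan2(o['eef_rot'][1,0],o['eef_rot'][0,0])))
E
```

```text
t 1.73 bin xyz [-327.2 -239.7  307.1] yaw-10=-5.65 tilt 0.12 F [0.  0.3 0.4] w 0.0856 j [-0.71  0.17  1.5  -0.    1.47 -0.79]
21 -20 1 -0.6; 21 -19 1 -0.6; 21 -19 1 -0.6; 22 -19 1 -0.6; 22 -19 1 -0.6; 22 -19 1 -0.6; 22 -18 1 -0.6; 22 -18 1 -0.6; 23 -18 1 -0.6; 23 -18 1 -0.6
```

drive_tool(deltas="22 -20 1 -0.6; 22 -20 1 -0.6; 22 -20 1 -0.6; 22 -19 1 -0.6; 22 -19 1 -0.6; 22 -19 1 -0.6; 23 -18 1 -0.6; 23 -18 1 -0.6; 23 -18 1 -0.6; 23 -18 1 -0.6")

```text
t: 2.57
tool_pos: [0.6252, -0.0755, 0.3009]
eef_rot: [[0.981, 0.191, 0.005], [0.191, -0.981, -0.006], [0.004, 0.007, -1.0]]
wrist_force: [1.4, 0.1, -0.4]
gripper_width: 0.0855
```

```bash
python3 - <<'E'
from plan import *
o=st()
for n in("scene","top"):
    f=bot.grab_frame(n); np.savez(f"{n}2.npz",**f); cv2.imwrite(f"pics/{n}2.png",cv2.resize(f['color'][60:260,150:400,::-1],None,fx=3,fy=3,interpolation=cv2.INTER_CUBIC))
E
```

```text
t 2.57 bin xyz [-83.4 -50.2 300.9] yaw-10=1.04 tilt 0.45 F [ 1.4  0.1 -0.4] w 0.0855 j [-0.18  0.34  1.28 -0.    1.51 -0.38]
```

View pics/scene2.png

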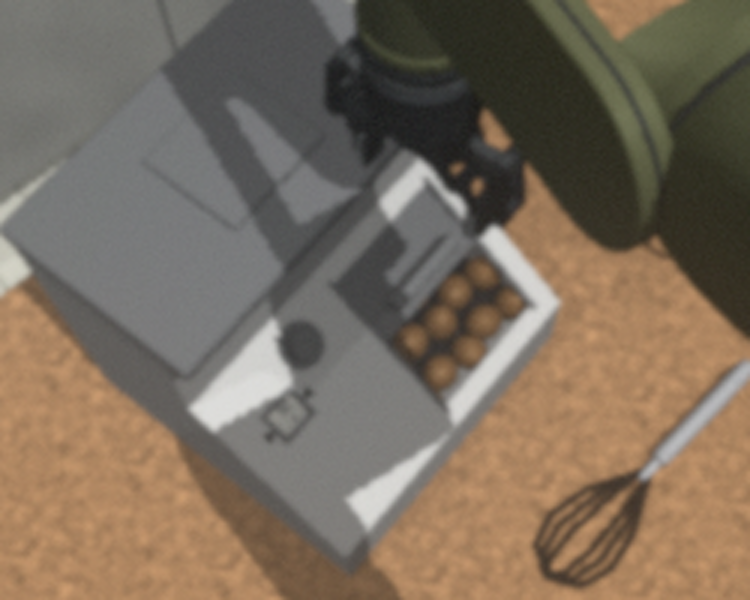

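View pics/top2.png

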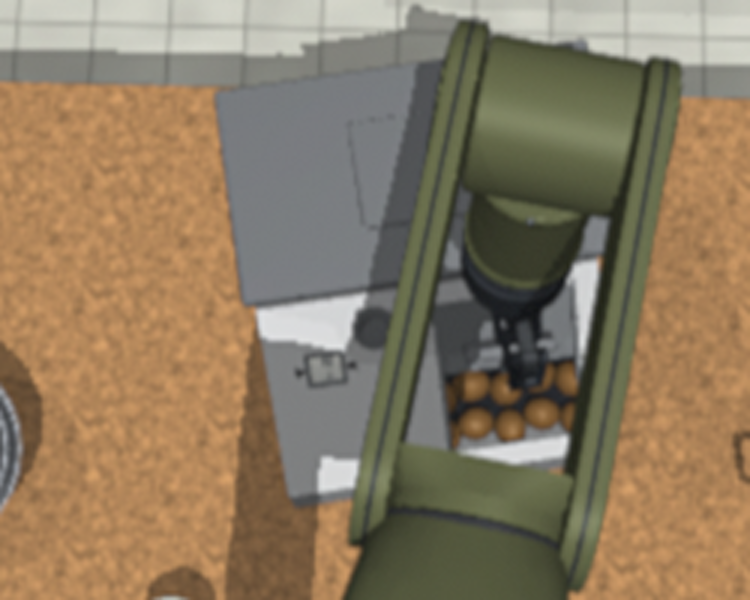

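```bash
python3 - <<'E'
from plan import *
o=st(); R=o['eef_rot'];p=o['tool_pos']
Q=[]
for n in("scene","top"):
    f=load(n+"2.npz");P=cloud(f).reshape(-1,3); g=f['color'].reshape(-1,3).astype(int)
    q=(P-p)@R; m=(abs(q[:,0])<.13)&(abs(q[:,1])<.05)&(q[:,2]<.01)&(q[:,2]>-.25)&(P[:,2]>.302)
    q=q[m];
    for a0 in range(-250,10,10):
        k=(q[:,2]*1000>=a0)&(q[:,2]*1000<a0+10)
        if k.sum(): print(n,a0,k.sum(),"x",(np.percentile(q[k,0],[2,98])*1000).round(),"y",(np.percentile(q[k,1],[2,98])*1000).round())
E
```

```text
t 2.67 bin xyz [-81.2 -48.2 300.1] yaw-10=1.26 tilt 0.42 F [ 0.  -0.1 -0.7] w 0.0856 j [-0.18  0.34  1.28 -0.    1.51 -0.38]
scene -250 86 x [-21.  19.] y [-34. -26.]
scene -240 101 x [-25.  21.] y [-34. -24.]
scene -230 105 x [-28.  18.] y [-33. -22.]
scene -220 155 x [-31.  27.] y [-35. -18.]
scene -210 94 x [-34.  21.] y [-36. -16.]
scene -200 149 x [-37.  21.] y [-35. -13.]
scene -190 8 x [-31. -16.] y [-26.  -9.]
scene -180 238 x [-38.  22.] y [-35.  -4.]
scene -170 133 x [-39.  18.] y [-35.  -2.]
scene -160 131 x [-40.  17.] y [-35.   3.]
scene -150 127 x [-40.  16.] y [-35.   4.]
scene -140 97 x [-40.  17.] y [-34.  12.]
scene -130 39 x [-66.  59.] y [-8. 10.]
scene -120 282 x [-71.  64.] y [-10.  13.]
scene -110 150 x [-72.  65.] y [-17.  13.]
scene -100 106 x [-73.  66.] y [-17.  12.]
scene -90 152 x [-74.  68.] y [-15.  11.]
scene -80 150 x [-75.  68.] y [-14.  12.]
scene -70 142 x [-76.  66.] y [-11.  11.]
scene -60 22 x [-59.  59.] y [-10.  -3.]
scene -50 31 x [-59.  47.] y [-8. -0.]
scene -40 46 x [-59.  54.] y [-9.  7.]
scene -30 46 x [-58.  51.] y [-8. 13.]
scene -20 1
[... 279 characters left out ...]
68 x [-35.   6.] y [-40.  24.]
top -190 4 x [-31.  -8.] y [-38.   8.]
top -180 92 x [-34.   4.] y [-39.  22.]
top -170 45 x [-34.   2.] y [-39.  25.]
top -160 45 x [-34.  -1.] y [-39.  21.]
top -150 51 x [-34.   9.] y [-39.  20.]
top -140 37 x [-34.   5.] y [-39.  27.]
top -130 16 x [-58. -33.] y [-10.   6.]
top -120 137 x [-65. -33.] y [-14.   9.]
top -110 25 x [-66. -27.] y [-14.   8.]
top -100 42 x [-68. -20.] y [-19.  13.]
top -90 53 x [-68. -25.] y [-19.  15.]
top -80 51 x [-70. -27.] y [-19.  12.]
top -70 31 x [-71. -41.] y [-15.   5.]
top -40 2 x [-46. -45.] y [-13. -13.]
top -30 1 x [-46. -46.] y [-10. -10.]
top -20 2 x [-45. -40.] y [-13. -12.]
top -10 31 x [ 89. 127.] y [-49. -12.]
```

```bash
sed -i 's/yb=.052/yb=.051/; s/S(.12+i,yb/S(.117+i,yb/; s/S(.151+/S(.150+/' ov.py; python3 ov.py 0 .087; python3 - <<'E'
import cv2,numpy as np
a=cv2.imread('pics/oscene0.png')[100:350,150:560];b=cv2.imread('pics/otop0.png')[100:350,230:680]
cv2.imwrite('pics/o87.png',np.hstack([a[:, :380],b[:,:420]]))
from plan import *
o=st()
rows(B(-.125,-.065,.25),6,1.3)
E
```

```text
t 2.67 bin xyz [-81.2 -48.2 300.1] yaw-10=1.26 tilt 0.42 F [ 0.  -0.1 -0.7] w 0.0856 j [-0.18  0.34  1.28 -0.    1.51 -0.38]
-7 3 8 0.2; -7 3 8 0.2; -7 3 8 0.2; -7 3 8 0.2; -7 3 8 0.2; -7 3 8 0.2
```

View pics/o87.png

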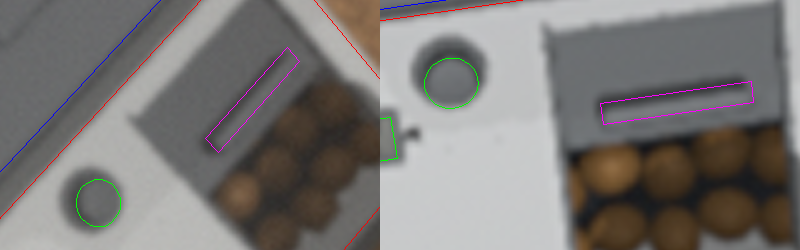

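drive_tool(deltas="-8 3 2 0.3; -10 4 2 0.3; -10 4 4 0.2; -9 4 6 0.2; -5 1 8 0; 0 0 8 0; 0 0 8 0; 0 0 6 0; 0 0 4 0; 0 0 0 0")

```text
t: 3.5
tool_pos: [0.5765, -0.1061, 0.2486]
eef_rot: [[0.986, 0.168, 0.001], [0.168, -0.986, -0.007], [-0.0, 0.007, -1.0]]
wrist_force: [-0.3, -0.4, 0.0]
gripper_width: 0.0854
```

```bash
python3 - <<'E'
from plan import *
o=st()
E
```

```text
t 3.50 bin xyz [-136.6  -71.9  248.6] yaw-10=-0.35 tilt 0.43 F [-0.3 -0.4  0. ] w 0.0854 j [-0.25  0.31  1.46 -0.01  1.37 -0.42]
```

drive_tool(deltas="1 -1 8 0; 1 -1 12 0; 1 -1 12 0; 1 -1 12 0; 2 -1 12 0; 1 -1 10 0; 1 0 8 0; 0 0 5 0; 0 0 2 0; 0 0 0 0")

```text
t: 4.33
tool_pos: [0.5884, -0.0979, 0.1621]
eef_rot: [[0.985, 0.17, 0.006], [0.17, -0.985, -0.008], [0.005, 0.009, -1.0]]
wrist_force: [0.3, 0.1, 0.7]
gripper_width: 0.0855
```

```bash
python3 - <<'E'
from plan import *
o=st()
E
```

```text
t 4.33 bin xyz [-123.5  -65.9  162.1] yaw-10=-0.19 tilt 0.58 F [0.3 0.1 0.7] w 0.0855 j [-0.23  0.39  1.56 -0.01  1.18 -0.4 ]
```

drive_tool(deltas="3 0 0 0; 5 0 1 0; 5 0 2 0; 4 0 2 0; 2 0 1 0; 0 0 2 0; 0 0 3 0; 1 0 3 0; 0 0 2 0; 0 0 0 0")

```text
t: 5.17
tool_pos: [0.6128, -0.0949, 0.1472]
eef_rot: [[0.985, 0.17, 0.012], [0.17, -0.985, -0.009], [0.01, 0.011, -1.0]]
wrist_force: [-0.3, 0.7, -1.1]
gripper_width: 0.0855
```

```bash
python3 - <<'E'
from plan import *
o=st()
f=bot.grab_frame('scene');cv2.imwrite("pics/scene3.png",cv2.resize(f['color'][70:230,180:380,::-1],None,fx=3.7,fy=3.7,interpolation=cv2.INTER_CUBIC))
E
```

```text
t 5.17 bin xyz [-99.  -67.1 147.2] yaw-10=-0.20 tilt 0.86 F [-0.3  0.7 -1.1] w 0.0855 j [-0.22  0.43  1.53 -0.01  1.16 -0.39]
```

View pics/scene3.png

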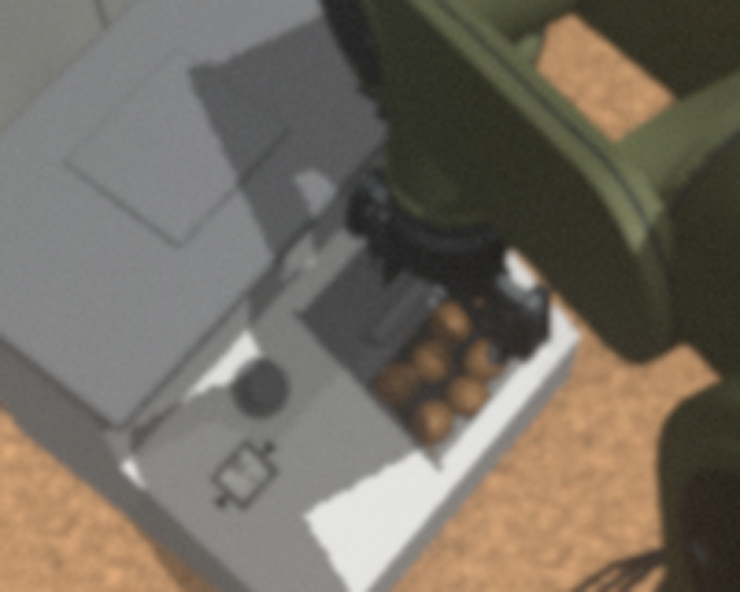

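drive_tool(deltas="-4 0 2 0; -7 0 4.6 0; -7 0 4.8 0; -7 0 5 0; -7 0 5 0; -7 0 5 0; -6 0 4.2 0; -5 0 3.5 0; -3 0 2 0; 0 0 0 0")

```text
t: 6.05
tool_pos: [0.5571, -0.1052, 0.1083]
eef_rot: [[0.985, 0.169, 0.018], [0.17, -0.985, -0.009], [0.016, 0.012, -1.0]]
wrist_force: [1.4, 0.8, 0.7]
gripper_width: 0.0856
```

```bash
python3 - <<'E'
from plan import *
o=st()
f=bot.grab_frame('scene');cv2.imwrite("pics/scene4.png",cv2.resize(f['color'][70:230,180:380,::-1],None,fx=3.7,fy=3.7,interpolation=cv2.INTER_CUBIC))
E
```

```text
t 6.05 bin xyz [-155.6  -67.6  108.3] yaw-10=-0.24 tilt 1.17 F [1.4 0.8 0.7] w 0.0856 j [-0.26  0.41  1.7  -0.01  1.02 -0.43]
```

View pics/scene4.png

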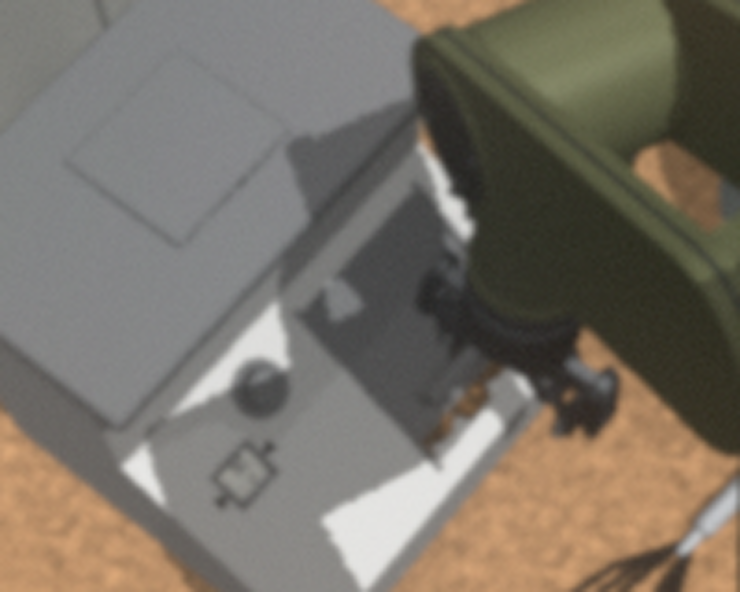

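drive_tool(deltas="-3 0 2 0; -4 0 2.8 0; -4 0 2.8 0; -3 0 2.3 0; -3 0 2.2 0; -3 0 2.2 0; -2 0 1.5 0; -2 0 1.5 0; -2 0 1.5 0; -2 0 1.5 0")

```text
t: 6.93
tool_pos: [0.5374, -0.1101, 0.091]
eef_rot: [[0.985, 0.168, 0.038], [0.169, -0.986, -0.009], [0.036, 0.016, -0.999]]
wrist_force: [3.5, 3.0, 5.5]
gripper_width: 0.0854
```

```bash
python3 - <<'E'
from plan import *
o=st()
E
```

```text
t 6.93 bin xyz [-175.9  -69.    91. ] yaw-10=-0.28 tilt 2.26 F [3.5 3.  5.5] w 0.0854 j [-0.28  0.4   1.77  0.    0.93 -0.45]
```

drive_tool(deltas="-3 0 2 0; -3 0 2 0; -3 0 2 0; -3 0 2 0; -3 0 2 0; -3 0 2 0; -3 0 2 0; 0 0 0 0; 0 0 0 0; 0 0 0 0")

```text
t: 7.77
tool_pos: [0.5396, -0.112, 0.0877]
eef_rot: [[0.982, 0.165, 0.089], [0.167, -0.986, -0.01], [0.086, 0.024, -0.996]]
wrist_force: [1.3, 0.5, 1.5]
gripper_width: 0.0855
```

```bash
python3 - <<'E'
from plan import *
o=st()
E
```

```text
t 7.77 bin xyz [-174.   -71.3   87.7] yaw-10=-0.36 tilt 5.14 F [1.3 0.5 1.5] w 0.0855 j [-0.29  0.39  1.81  0.02  0.85 -0.47]
```

drive_tool(deltas="0 0 -4 0; 0 0 -8 0; 0 0 -12 0; 1 -2 -14 0; 2 -5 -14 0; 3 -10 -14 0; 4 -15 -12 0; 5 -16 -10 0; 5 -16 -6 0; 5 -14 0 0")

```text
t: 8.6
tool_pos: [0.5346, -0.0307, 0.185]
eef_rot: [[0.985, 0.16, 0.07], [0.161, -0.987, -0.01], [0.068, 0.021, -0.997]]
wrist_force: [0.2, -0.2, 0.2]
gripper_width: 0.0852
```

```bash
python3 - <<'E'
from plan import *
o=st()
rows(B(-.125,.051,.185),8)
E
python3 look.py 5 1; python3 ov.py 5 0.0
```

```text
t 8.60 bin xyz [-164.8    9.6  185. ] yaw-10=-0.73 tilt 4.07 F [ 0.2 -0.2  0.2] w 0.0852 j [-0.14  0.26  1.71  0.    1.1  -0.3 ]
5 -5 0 0.0; 5 -5 0 0.0; 5 -5 0 0.0; 5 -5 0 0.0; 5 -5 0 0.0; 5 -5 0 0.0; 5 -5 0 0.0; 5 -5 0 0.0
8.7[ WARN:0@4.830] global loadsave.cpp:1063 imwrite_ Unsupported depth image for selected encoder is fallbacked to CV_8U.
[ WARN:0@0.060] global loadsave.cpp:1063 imwrite_ Unsupported depth image for selected encoder is fallbacked to CV_8U.
```

View pics/oscene5.png

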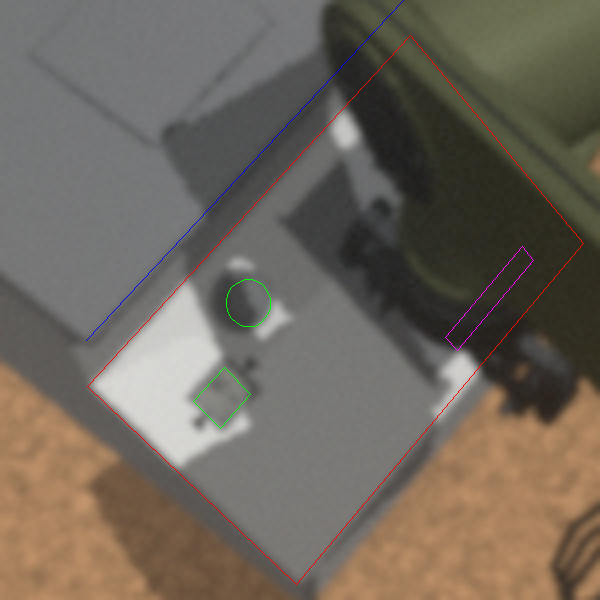

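drive_tool(deltas="5 -5 0 0; 7 -6 0 0; 7 -6 0 -0.2; 7 -6 1 -0.2; 6 -6 1 -0.2; 4 -5 1 0; 2 -3 1 0; 0 -1 1 0; 0 0 0 0; 0 0 0 0")

```text
t: 9.53
tool_pos: [0.5675, 0.0166, 0.1782]
eef_rot: [[0.983, 0.173, 0.063], [0.174, -0.985, -0.01], [0.06, 0.021, -0.998]]
wrist_force: [0.1, 0.0, -1.0]
gripper_width: 0.0856
```

```bash
python3 - <<'E'
from plan import *
o=st()
R=o['eef_rot']
for q in((.057,0,-.013),(.0425,0,-.013)):
    w=o['tool_pos']+R@np.array(q)-O; print((np.array([w@X,w@Y,w[2]])*1e3).round(1))
E
```

```text
t 9.53 bin xyz [-124.2   50.5  178.2] yaw-10=0.04 tilt 3.66 F [ 0.1  0.  -1. ] w 0.0856 j [-0.04  0.31  1.65 -0.01  1.12 -0.21]
[-68.1  50.8 194.6]
[-82.6  50.8 193.7]
```

drive_tool(deltas="2 0 3 0; 4 0 4 0; 3 0 4 0; 2 0 3 0; 1 0 1 0; 0 0 0 0; 0 0 0 0; 0 0 0 0; 0 0 0 0; 0 0 0 0")

```text
t: 10.37
tool_pos: [0.5807, 0.0173, 0.162]
eef_rot: [[0.983, 0.171, 0.062], [0.172, -0.985, -0.011], [0.059, 0.021, -0.998]]
wrist_force: [-0.7, 0.1, 0.3]
gripper_width: 0.0854
```

```bash
cat > tip.py <<'E'
from plan import *
o=st(); R=o['eef_rot']
w=o['tool_pos']+R@np.array((.057,0,-.013))-O; print("back edge",(np.array([w@X,w@Y,w[2]])*1e3).round(1), "out vs cap(s,o)", )
x,z=w@X+.160,w[2]-.075; print("s %.1f out %.1f mm"%((x*np.cos(a)+z*np.sin(a))*1e3,(-x*np.sin(a)+z*np.cos(a))*1e3))
E
python3 tip.py; python3 look.py 6 2
python3 - <<'E'
from h import *
i=[]
for n in("scene","top"):
    f=load(f"{n}6.npz"); q=proj(f,S(.135,.07))[0].astype(int); i.append(cv2.resize(f['color'][q[1]-40:q[1]+40,q[0]-40:q[0]+40,::-1],None,fx=5,fy=5,interpolation=cv2.INTER_CUBIC))
cv2.imwrite("pics/c6.png",np.hstack(i))
E
```

```text
t 10.37 bin xyz [-111.1   49.   162. ] yaw-10=-0.07 tilt 3.59 F [-0.7  0.1  0.3] w 0.0854 j [-0.04  0.35  1.64 -0.01  1.09 -0.21]
back edge [-55.   49.2 178.3] out vs cap(s,o)
s 145.3 out 24.4 mm
10.5667[ WARN:0@9.178] global loadsave.cpp:1063 imwrite_ Unsupported depth image for selected encoder is fallbacked to CV_8U.
[ WARN:0@0.090] global loadsave.cpp:1063 imwrite_ Unsupported depth image for selected encoder is fallbacked to CV_8U.
```

View pics/c6.png

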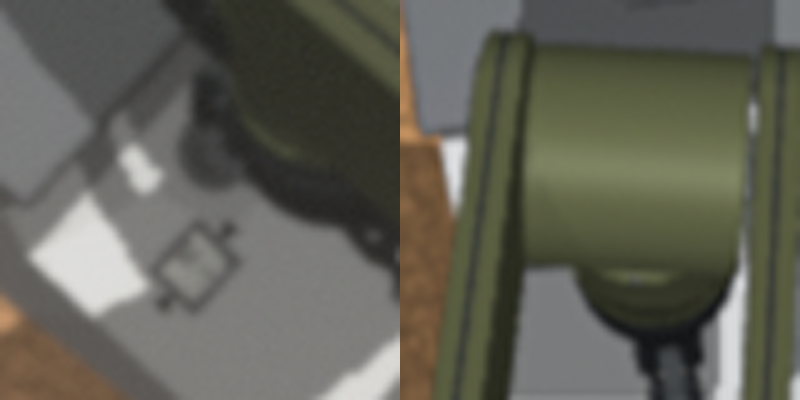

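View pics/num6.png

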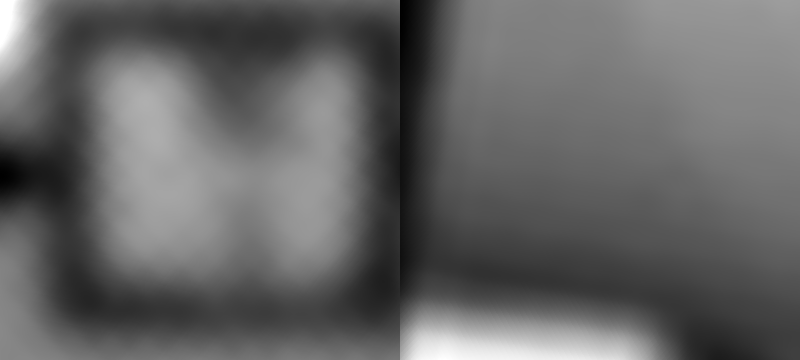

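drive_tool(deltas="1 0 2 0; 2 0 3 0; 2 0 3.4 0; 2 0 3.4 0; 2 0 3.4 0; 1 0 2 0; 0 0 0 0; 0 0 0 0; 0 0 0 0; 0 0 0 0")

```text
t: 11.4
tool_pos: [0.593, 0.0193, 0.1451]
eef_rot: [[0.983, 0.172, 0.063], [0.173, -0.985, -0.011], [0.06, 0.021, -0.998]]
wrist_force: [-1.7, 0.1, 2.3]
gripper_width: 0.085
```

```bash
python3 tip.py; python3 look.py 7 2 2>/dev/null
```

```text
t 11.40 bin xyz [-98.7  48.7 145.1] yaw-10=-0.04 tilt 3.66 F [-1.7  0.1  2.3] w 0.0850 j [-0.03  0.38  1.64 -0.01  1.06 -0.2 ]
back edge [-42.5  49.  161.5] out vs cap(s,o)
s 145.9 out 3.5 mm
11.6
```

View pics/num7.png

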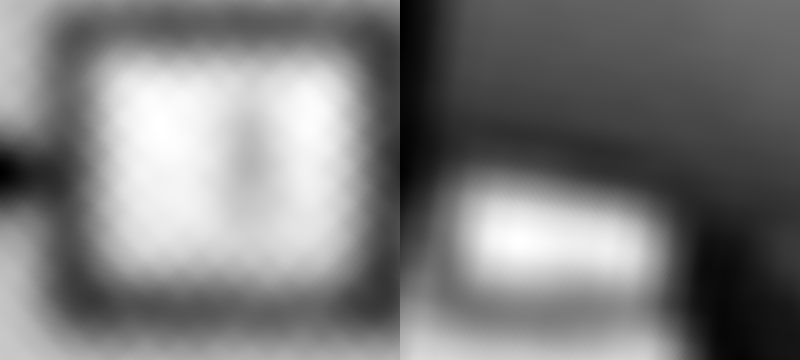

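drive_tool(deltas="-1 0 -2 0; -2 0 -4 0; -3 0 -5 0; -3 0 -5 0; -2 0 -3 0; -1 0 -1 0; 0 0 0 0; 0 0 0 0; 0 0 0 0; 0 0 0 0")

```text
t: 12.43
tool_pos: [0.5784, 0.017, 0.166]
eef_rot: [[0.983, 0.171, 0.064], [0.172, -0.985, -0.011], [0.061, 0.022, -0.998]]
wrist_force: [-0.3, 0.3, -0.1]
gripper_width: 0.0854
```

```bash
cat > l2.py <<'E'
from workcell import bot
from h import *
import sys
tag=sys.argv[1];k=int(sys.argv[2])
F=[bot.grab_frame("scene") for _ in range(k)]
f=dict(F[-1]); f['color']=np.mean([x['color'] for x in F],0).astype(np.float32); np.savez(f"scene{tag}.npz",**f)
E
cat > nm.py <<'E'
from h import *
import sys
I=[]
for tag in sys.argv[2:]:
    f=load(f"scene{tag}.npz")
    c=[S(.117+i,.098+j,0) for i,j in((.0125,.0145),(.0125,-.0145),(-.0125,-.0145),(-.0125,.0145))]
    q=proj(f,np.array(c)).astype(np.float32)
    H=cv2.getPerspectiveTransform(q,np.float32([[0,0],[29,0],[29,25],[0,25]])*9)
    r=cv2.warpPerspective(f['color'],H,(261,225),flags=cv2.INTER_LINEAR).mean(-1)
    r=np.log(r+5); r=cv2.normalize(r,None,0,255,cv2.NORM_MINMAX).astype(np.uint8)
    cv2.putText(r,tag,(3,20),0,.6,255,2); I.append(np.pad(r,2))
while len(I)%3: I.append(I[0]*0)
cv2.imwrite(f"pics/{sys.argv[1]}.png",np.vstack([np.hstack(I[i:i+3]) for i in range(0,len(I),3)]))
E
python3 tip.py; python3 l2.py 8 3; python3 nm.py nm8 1 6 7 8
```

```text
t 12.43 bin xyz [-113.4   49.   166. ] yaw-10=-0.06 tilt 3.69 F [-0.3  0.3 -0.1] w 0.0854 j [-0.04  0.34  1.64 -0.01  1.1  -0.21]
back edge [-57.3  49.2 182.4] out vs cap(s,o)
s 145.8 out 29.1 mm
```

View pics/nm8.png

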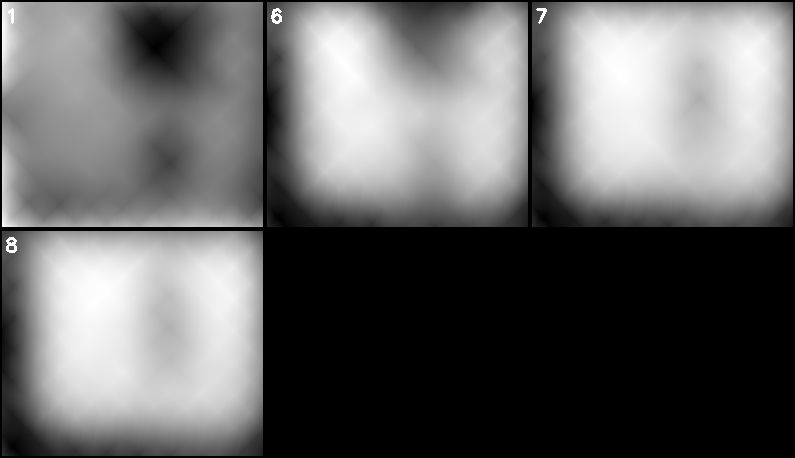

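drive_tool(deltas="2 0 4 0; 3 0 5 0; 3 0 5 0; 3 0 4.5 0; 1 0 2 0; 0 0 0 0; -2 0 -4 0; -3 0 -5 0; -3 0 -5 0; -1 0 -2 0")

```text
t: 13.42
tool_pos: [0.5826, 0.0175, 0.1606]
eef_rot: [[0.983, 0.172, 0.062], [0.173, -0.985, -0.011], [0.059, 0.022, -0.998]]
wrist_force: [1.4, -0.4, -0.1]
gripper_width: 0.0857
```

```bash
python3 tip.py; python3 l2.py 9 3; python3 tip.py; python3 nm.py nm9 8 9
```

```text
t 13.42 bin xyz [-109.2   48.8  160.6] yaw-10=-0.05 tilt 3.62 F [ 1.4 -0.4 -0.1] w 0.0857 j [-0.04  0.35  1.64 -0.01  1.09 -0.21]
back edge [-53.1  49.1 177. ] out vs cap(s,o)
s 146.1 out 22.2 mm
t 13.57 bin xyz [-108.9   48.8  160.2] yaw-10=-0.04 tilt 3.64 F [ 0.3  0.2 -0.6] w 0.0851 j [-0.04  0.35  1.64 -0.01  1.09 -0.21]
back edge [-52.8  49.1 176.6] out vs cap(s,o)
s 146.1 out 21.7 mm
```

View pics/nm9.png

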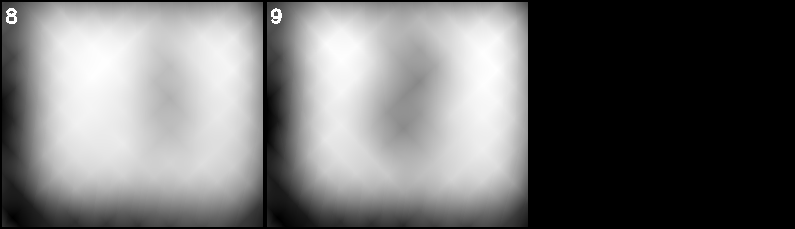

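drive_tool(deltas="2 0 3 0; 2 0 4 0; 2 0 4 0; 2 0 3.5 0; 1 0 1.5 0; 0 0 0 0; -2 0 -4 0; -3 0 -5 0; -3 0 -5 0; -1 0 -3 0")

```text
t: 14.4
tool_pos: [0.583, 0.0177, 0.1612]
eef_rot: [[0.983, 0.172, 0.062], [0.173, -0.985, -0.011], [0.059, 0.021, -0.998]]
wrist_force: [-0.3, 0.1, -0.8]
gripper_width: 0.0855
```

```bash
python3 l2.py 10 3; python3 tip.py; python3 nm.py nm10 8 9 10
```

```text
t 14.55 bin xyz [-108.2   48.9  161.2] yaw-10=-0.03 tilt 3.66 F [-0.4  0.8 -0.8] w 0.0854 j [-0.04  0.35  1.64 -0.01  1.09 -0.21]
back edge [-52.   49.1 177.6] out vs cap(s,o)
s 147.3 out 22.1 mm
```

View pics/nm10.png

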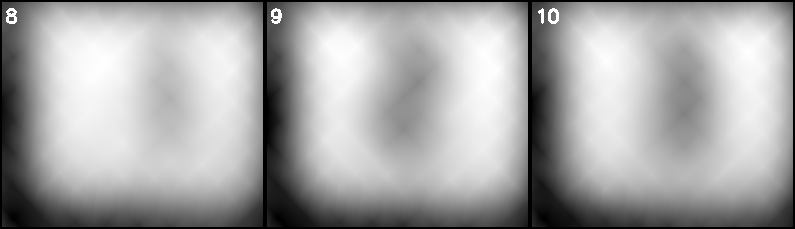

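drive_tool(deltas="2 0 3 0; 2 0 4 0; 2 0 4 0; 2 0 3.5 0; 1 0 1.5 0; 0 0 0 0; -2 0 -4 0; -3 0 -5 0; -3 0 -5 0; -2 0 -3 0")

```text
t: 15.38
tool_pos: [0.5831, 0.0177, 0.1619]
eef_rot: [[0.983, 0.172, 0.062], [0.173, -0.985, -0.011], [0.059, 0.021, -0.998]]
wrist_force: [0.2, -0.9, 0.2]
gripper_width: 0.0856
```

```bash
python3 l2.py 11 3; python3 tip.py; python3 nm.py nm11 8 9 10 11
```

```text
t 15.53 bin xyz [-108.5   49.   161.8] yaw-10=-0.02 tilt 3.65 F [-0.3  0.3 -0.1] w 0.0858 j [-0.04  0.35  1.64 -0.01  1.09 -0.21]
back edge [-52.4  49.2 178.2] out vs cap(s,o)
s 147.3 out 22.8 mm
```

View pics/nm11.png

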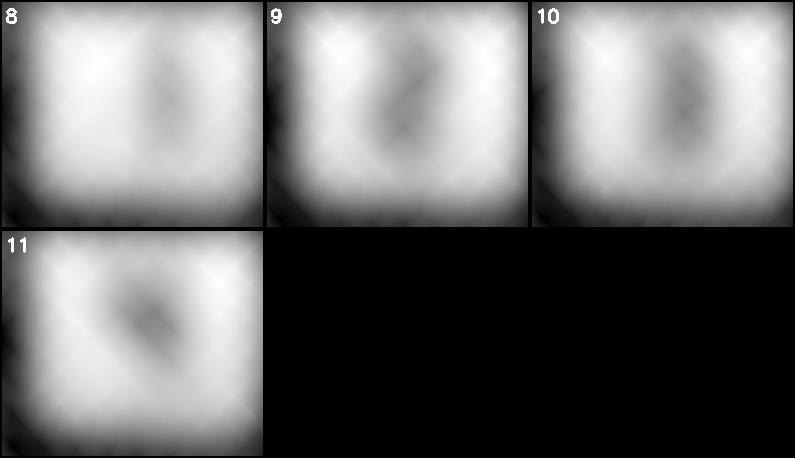

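drive_tool(deltas="2 0 3 0; 2 0 4 0; 2 0 4 0; 2 0 3.5 0; 1 0 1.5 0; 0 0 0 0; -2 0 -4 0; -3 0 -5 0; -3 0 -5 0; -2 0 -3 0")

```text
t: 16.37
tool_pos: [0.5826, 0.0177, 0.1623]
eef_rot: [[0.983, 0.172, 0.062], [0.173, -0.985, -0.011], [0.059, 0.021, -0.998]]
wrist_force: [-0.2, 0.1, 0.6]
gripper_width: 0.0854
```

```bash
python3 l2.py 12 3; python3 tip.py; python3 nm.py nm12 8 9 10 11 12
```

```text
t 16.52 bin xyz [-108.9   49.   162.3] yaw-10=-0.01 tilt 3.64 F [ 0.3  0.1 -0.1] w 0.0853 j [-0.04  0.35  1.64 -0.01  1.1  -0.21]
back edge [-52.8  49.3 178.7] out vs cap(s,o)
s 147.3 out 23.4 mm
```

View pics/nm12.png

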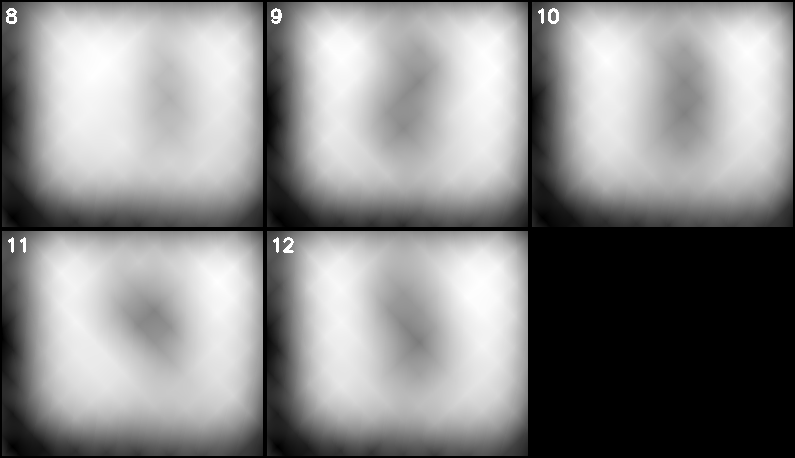

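drive_tool(deltas="2 0 3.5 0; 2 0 4 0; 2 0 4 0; 2 0 3.5 0; 1 0 1.5 0; 0 0 0 0; -2 0 -4 0; -3 0 -5 0; -3 0 -5 0; -2 0 -3 0")

```text
t: 17.35
tool_pos: [0.5823, 0.0178, 0.1622]
eef_rot: [[0.983, 0.172, 0.062], [0.173, -0.985, -0.011], [0.059, 0.021, -0.998]]
wrist_force: [-0.1, -0.2, -0.1]
gripper_width: 0.0853
```

```bash
python3 l2.py 13 3; python3 tip.py; python3 nm.py nm13 8 9 10 11 12 13
cat > tm.py <<'E'
from h import *
import sys
tags=sys.argv[1:]
def rect(tag):
    f=load(f"scene{tag}.npz")
    c=[S(.117+i,.095+j,0) for i,j in((.009,.009),(.009,-.009),(-.009,-.009),(-.009,.009))]
    H=cv2.getPerspectiveTransform(proj(f,np.array(c)).astype(np.float32),np.float32([[0,0],[1,0],[1,1],[0,1]])*90)
    return np.log(cv2.warpPerspective(f['color'],H,(90,90)).mean(-1)+5)
I=np.array([rect(t) for t in tags]); 
font=cv2.FONT_HERSHEY_SIMPLEX
def tpl(s,dx,dy):
    m=np.zeros((90,90),np.float32); (w,h),_=cv2.getTextSize(s,font,2.6,7)
    cv2.putText(m,s,(int(45-w/2+dx),int(45+h/2+dy)),font,2.6,1.,9); return cv2.GaussianBlur(m,(0,0),13)
D=I-I.mean(0)
K=[str(k) for k in range(1,13)]
best={}
for st0 in range(12):
    b=-9
    for dx in range(-20,21,5):
        for dy in range(-20,21,5):
            T=np.array([tpl(K[(st0+i)%12],dx,dy) for i in range(len(tags))]); T=-(T-T.mean(0))
            b=max(b,(D*T).sum()/np.sqrt((D**2).sum()*(T**2).sum()))
    best[K[st0]]=round(float(b),3)
print("first image is:",best)
E
python3 tm.py 8 9 10 11 12 13
```

```text
t 17.50 bin xyz [-109.2   49.1  162.1] yaw-10=0.00 tilt 3.63 F [ 0.1  0.6 -0.1] w 0.0852 j [-0.04  0.35  1.64 -0.01  1.09 -0.21]
back edge [-53.1  49.4 178.5] out vs cap(s,o)
s 147.0 out 23.5 mm
first image is: {'1': 0.672, '2': 0.062, '3': 0.203, '4': 0.376, '5': 0.191, '6': 0.218, '7': 0.367, '8': -0.08, '9': -0.097, '10': 0.112, '11': 0.31, '12': 0.244}
```

View pics/nm13.png

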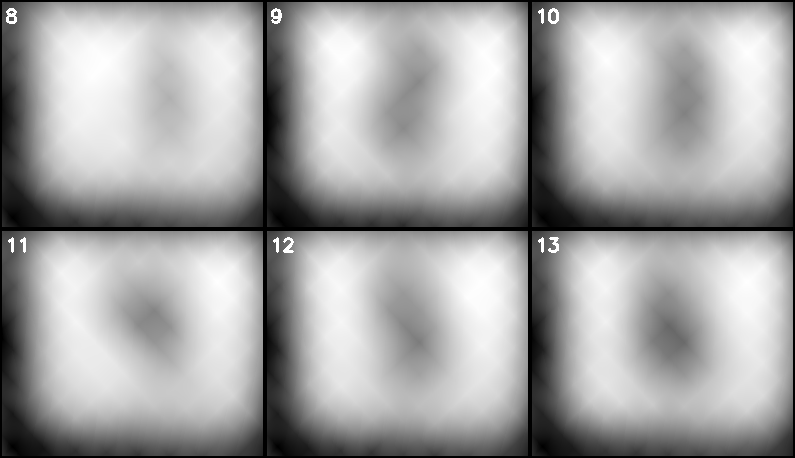

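drive_tool(deltas="2 0 3.5 0; 2 0 4 0; 2 0 4 0; 2 0 3.5 0; 1 0 1.5 0; 0 0 0 0; -2 0 -4 0; -3 0 -5 0; -3 0 -5 0; -2 0 -3 0")

```text
t: 18.33
tool_pos: [0.582, 0.0178, 0.1621]
eef_rot: [[0.983, 0.173, 0.062], [0.174, -0.985, -0.011], [0.059, 0.021, -0.998]]
wrist_force: [-0.7, -0.2, 0.7]
gripper_width: 0.0857
```

```bash
python3 l2.py 14 3; python3 tip.py; python3 nm.py nm14 8 9 10 11 12 13 14; python3 tm.py 8 9 10 11 12 13 14
```

```text
t 18.48 bin xyz [-109.5   49.2  162. ] yaw-10=0.01 tilt 3.62 F [-0.4 -0.2  0.2] w 0.0850 j [-0.04  0.35  1.64 -0.01  1.09 -0.21]
back edge [-53.4  49.4 178.4] out vs cap(s,o)
s 146.6 out 23.5 mm
first image is: {'1': 0.684, '2': -0.02, '3': 0.11, '4': 0.289, '5': 0.209, '6': 0.112, '7': 0.386, '8': -0.074, '9': -0.017, '10': -0.024, '11': 0.183, '12': 0.142}
```

View pics/nm14.png

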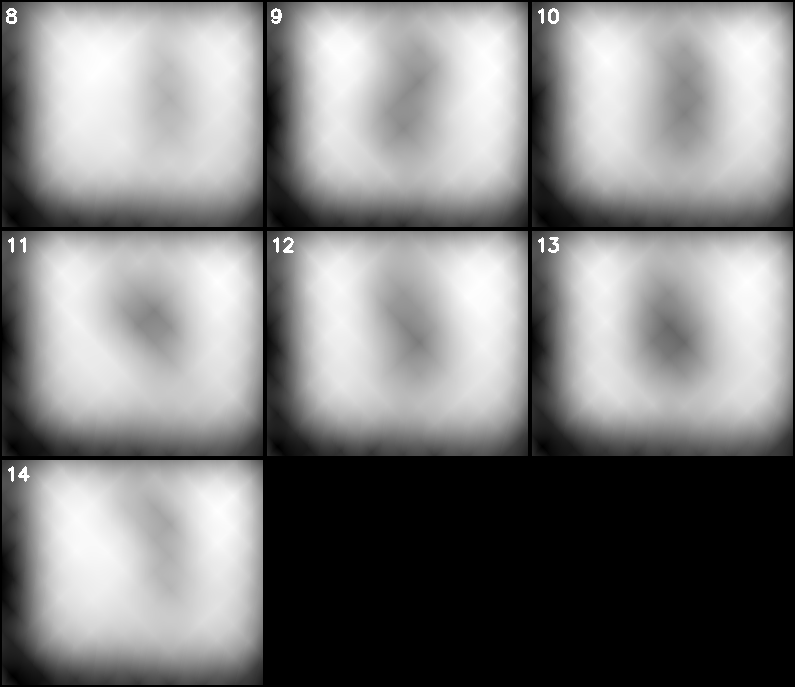

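drive_tool(deltas="-3 0 -4 0; -6 0 -6 0; -8 0 -8 0; -12 0 -10 0; -16 0 -14 0; -20 0 -16 0; -24 0 -16 0; -26 0 -16 0; -28 0 -12 0; -24 0 -6 0")

```text
t: 19.32
tool_pos: [0.4029, -0.0109, 0.2652]
eef_rot: [[0.983, 0.175, 0.06], [0.175, -0.984, -0.011], [0.058, 0.021, -0.998]]
wrist_force: [0.1, -0.3, -0.7]
gripper_width: 0.0854
```

```bash
python3 tip.py
```

```text
t 19.32 bin xyz [-291.1   52.1  265.2] yaw-10=0.12 tilt 3.51 F [ 0.1 -0.3 -0.7] w 0.0854 j [-0.13 -0.    1.81 -0.    1.28 -0.3 ]
back edge [-235.    52.5  281.4] out vs cap(s,o)
s 57.0 out 212.1 mm
```

Move to the right (away from the pot's height) so both cameras see the bin.

drive_tool(deltas="-6 15 -4 0; -4 25 -4 0; -4 30 -4 0; -2 35 -3 0; -2 35 0 0; -2 35 0 0; -2 30 0 0; -2 20 0 0; 0 8 0 0; 0 0 0 0")

```text
t: 20.15
tool_pos: [0.4036, -0.2508, 0.2929]
eef_rot: [[0.982, 0.177, 0.068], [0.178, -0.984, -0.015], [0.065, 0.027, -0.998]]
wrist_force: [0.1, 0.4, 0.7]
gripper_width: 0.0857
```

```bash
python3 tip.py; python3 look.py 15 6 2>/dev/null; python3 ov.py 15 0.0 2>/dev/null; python3 - <<'E'
import cv2,numpy as np
for n in("scene","top"):
    f=np.load(f"{n}15.npz")['color']; cv2.imwrite(f"pics/{n}15.png",f[:,:,::-1])
E
```

```text
t 20.15 bin xyz [-332.1 -184.3  292.9] yaw-10=0.30 tilt 4.01 F [0.1 0.4 0.7] w 0.0857 j [-0.67  0.08  1.64  0.03  1.35 -0.85]
back edge [-276.  -183.7  309.6] out vs cap(s,o)
s 39.5 out 258.7 mm
20.75[ WARN:0@0.061] global loadsave.cpp:1063 imwrite_ Unsupported depth image for selected encoder is fallbacked to CV_8U.
```

View pics/oscene15.png

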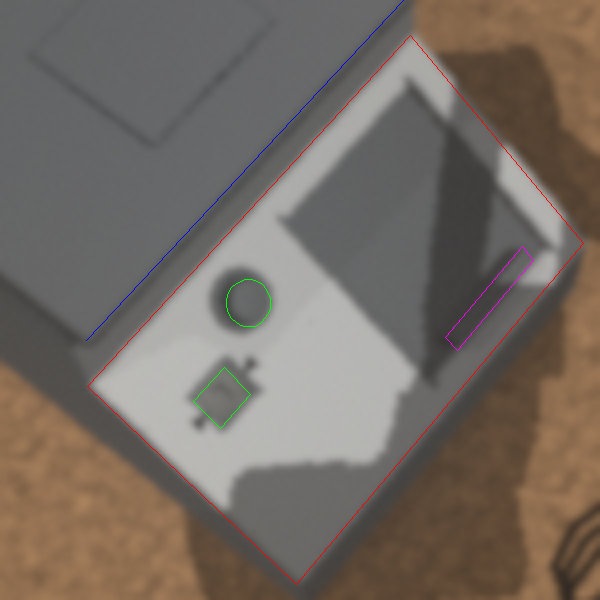

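View pics/otop15.png

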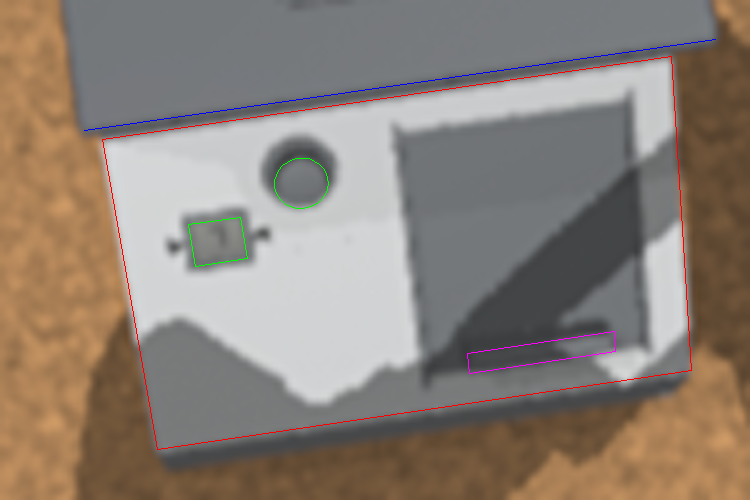

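View pics/num15.png

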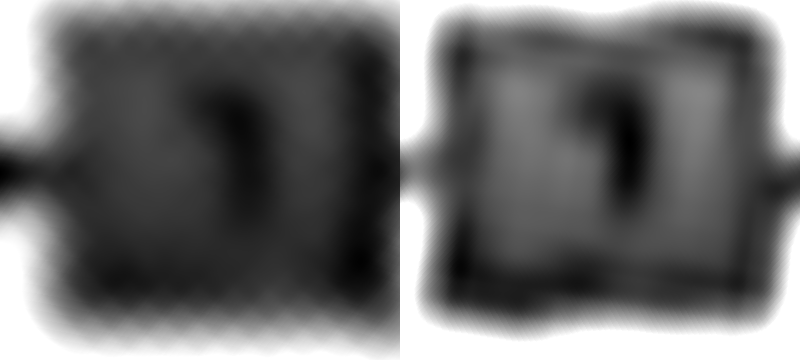

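View pics/top15.png

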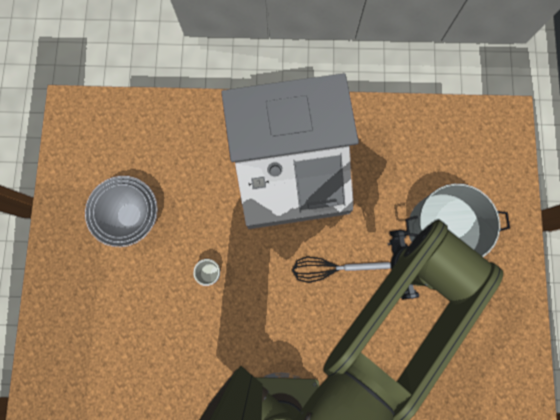

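drive_tool(deltas="-15 15 -4 0; -20 25 -4 0; -20 30 -4 0; -20 30 0 0; -20 30 0 0; -20 30 0 0; -20 30 0 0; -15 20 0 0; 0 8 0 0; 0 0 0 0")

```text
t: 21.58
tool_pos: [0.2925, -0.4999, 0.3]
eef_rot: [[0.98, 0.187, 0.07], [0.189, -0.982, -0.014], [0.066, 0.027, -0.997]]
wrist_force: [0.6, 0.1, -0.1]
gripper_width: 0.0855
```

```bash
python3 tip.py; python3 look.py 16 6 2>/dev/null; python3 ov.py 16 0.0 2>/dev/null; python3 - <<'E'
import cv2,numpy as np
from h import *
# compare objects with start
for n in("scene","top"):
    A=load(f"{n}1.npz");Bf=load(f"{n}16.npz")
    for nm,(x,y,z,w) in dict(bowls=(.58,.38,.08,.15),cup=(.47,.16,.06,.07),whisk=(.47,-.13,.01,.17)).items():
        u,v=proj(A,np.array([x,y,z]))[0].astype(int); r=int(w*A['f']/1.2)
        g=[cv2.cvtColor(np.clip(I['color'],0,255).astype(np.uint8),cv2.COLOR_RGB2GRAY).astype(np.float32) for I in(A,Bf)]
        s=[k[max(v-r,0):v+r,max(u-r,0):u+r] for k in g]
        print(n,nm,(u,v),cv2.phaseCorrelate(s[0],s[1]))
E
```

```text
t 21.58 bin xyz [-484.7 -410.4  300. ] yaw-10=0.89 tilt 4.11 F [ 0.6  0.1 -0.1] w 0.0855 j [-1.15  0.24  1.42  0.06  1.43 -1.35]
back edge [-428.7 -409.2  316.7] out vs cap(s,o)
s -81.5 out 352.1 mm
22.1833
scene bowls (np.int64(158), np.int64(298)) ((-0.007529023552358183, -0.010837644955273618), 0.9901699486912953)
scene cup (np.int64(259), np.int64(273)) ((0.521142549634245, 0.5323359382569777), 1.000605999628703)
scene whisk (np.int64(341), np.int64(207)) ((-0.2142837208942865, 0.13134127064571288), 0.5716810192002191)
top bowls (np.int64(149), np.int64(198)) ((-0.004514198023450433, 0.0010186855119727056), 1.0018559024731317)
top cup (np.int64(227), np.int64(240)) ((0.0002865753472178767, -0.020930346818197165), 1.0048406163360848)
top whisk (np.int64(329), np.int64(245)) ((0.3486222015707767, 0.541812577364496), 0.6027969960028252)
```

View pics/otop16.png

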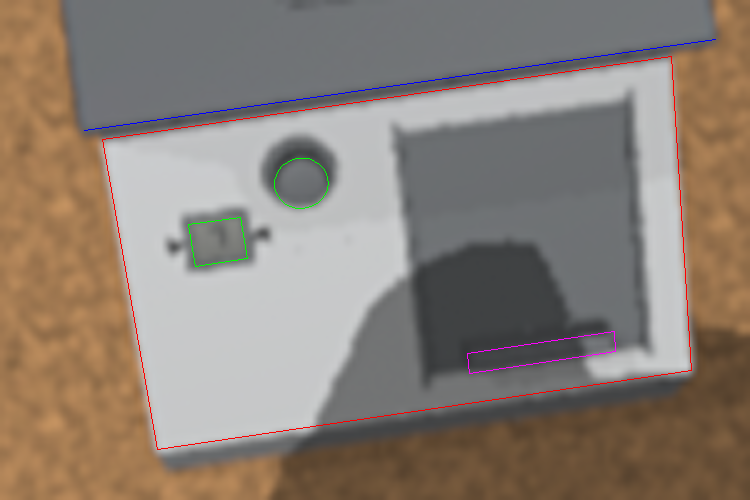

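View pics/oscene16.png

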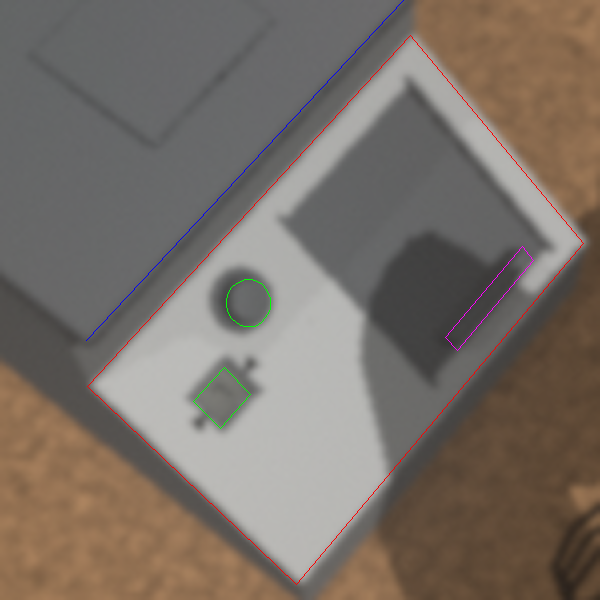

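```bash
python3 - <<'E'
from h import *
out=[]
for tag,d in(("1",.087),("16",0.)):
  for n in("scene","top"):
    f=load(f"{n}{tag}.npz")
    # rectify at out=22 plane: s-centre 35+d, 40mm tall x 100 wide
    c=[S(.035+d+i,-.065+j,.022) for i,j in((.02,.05),(.02,-.05),(-.02,-.05),(-.02,.05))]
    H=cv2.getPerspectiveTransform(proj(f,np.array(c)).astype(np.float32),np.float32([[0,0],[100,0],[100,40],[0,40]])*3.9)
    r=np.log(cv2.warpPerspective(f['color'],H,(390,156),flags=cv2.INTER_CUBIC).mean(-1).clip(5,200))
    r=cv2.normalize(r,None,0,255,cv2.NORM_MINMAX).astype(np.uint8); cv2.rectangle(r,(39,55),(351,101),255,1); out.append(r)
cv2.imwrite("pics/bar.png",np.vstack([np.hstack(out[:2]),np.hstack(out[2:])]))
E
```

```text
(no output)
```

View pics/bar.png

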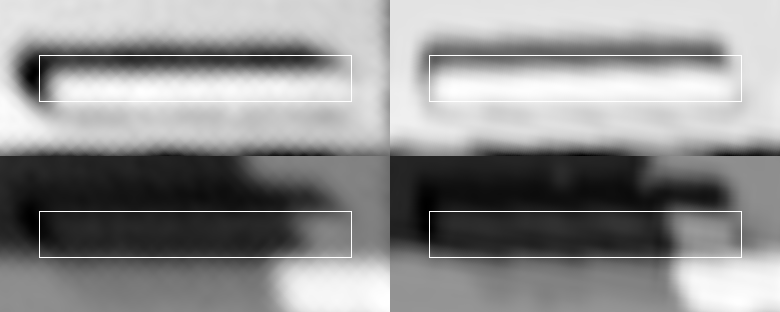

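drive_tool(deltas="-20 3 0 0; -32 5 0 0; -38 5 0 0; -38 5 0 0; -38 5 0 0; -38 5 0 0; -38 3 0 0; -30 3 0 0; -15 0 0 0; 0 0 0 0")

```text
t: 23.02
tool_pos: [0.0103, -0.5906, 0.282]
eef_rot: [[0.977, 0.199, 0.072], [0.201, -0.979, -0.018], [0.067, 0.032, -0.997]]
wrist_force: [1.5, 0.2, 0.3]
gripper_width: 0.0853
```

```bash
python3 tip.py; python3 look.py 17 6 2>/dev/null; python3 ov.py 17 0.0 2>/dev/null; python3 - <<'E'
from h import *
out=[]
for tag,d in(("1",.087),("17",0.)):
  for n in("scene","top"):
    f=load(f"{n}{tag}.npz")
    c=[S(.035+d+i,-.065+j,.022) for i,j in((.02,.05),(.02,-.05),(-.02,-.05),(-.02,.05))]
    H=cv2.getPerspectiveTransform(proj(f,np.array(c)).astype(np.float32),np.float32([[0,0],[100,0],[100,40],[0,40]])*3.9)
    r=np.log(cv2.warpPerspective(f['color'],H,(390,156),flags=cv2.INTER_CUBIC).mean(-1).clip(5,200))
    r=cv2.normalize(r,None,0,255,cv2.NORM_MINMAX).astype(np.uint8); cv2.rectangle(r,(39,55),(351,101),255,1); out.append(r)
cv2.imwrite("pics/bar17.png",np.vstack([np.hstack(out[:2]),np.hstack(out[2:])]))
E
```

```text
t 23.02 bin xyz [-778.3 -450.7  282. ] yaw-10=1.61 tilt 4.28 F [1.5 0.2 0.3] w 0.0853 j [-1.67  0.29  1.41  0.07  1.44 -1.88]
back edge [-722.4 -448.7  298.8] out vs cap(s,o)
s -332.3 out 505.9 mm
23.6167
```

View pics/bar17.png

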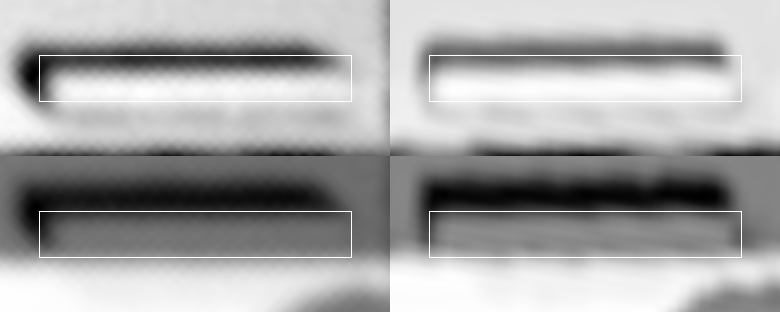

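View pics/otop17.png

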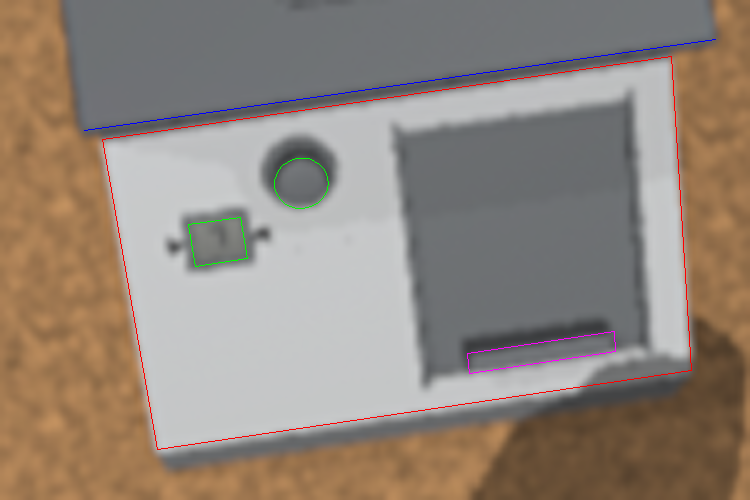

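```bash
python3 - <<'E'
from workcell import bot
print(bot.close_job())
E
```

```text
the job is handed in; nothing more can be done
None
```

The door is shut and the month drum shows 7, with the button sprung out; I handed the job in at about 23.6 s of the 54 s allowed. No verdict came back.

- **Door:** I hooked the rear open finger behind the pull bar and slid it down the slope until it stalled hard. The push on the bar was about 6 N, against the 2 N needed to move it. In the last pictures from both cameras the bar lies on the model of the shut position to about 1 mm. An earlier picture, in the arm's shadow, had suggested up to 2 to 4 mm open. Once the shadow was off the bar, that reading did not hold.
- **Drum:** At the start the drum stood between two numbers. I pressed the button seven times. The first press squared the drum to 1, and I counted and watched each step from there to 7.
    - **Template check:** A comparison over the seven pictures also put the first number at 1 (score 0.68, next best 0.39).
    - **Last pictures:** Both final views show a clear 7. It appears 2 to 2.5 mm above the mark, as the earlier numbers did. I put this down to the drum sitting behind its cover, but did not confirm it.
- **Button:** The cap sits where it was at the start in both views, and the robot touches nothing.
- **Bystanders:** The bowls showed no shift. The cup read 0.5 px in one view and zero in the other. The whisk read up to about 0.6 px, but that match was poor because of shadows. I did not measure the pot; the arm stayed above it and away from it.

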